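Start the rye in the toaster

TASK

The toaster has a lever for each slot, and the dark rye takes longer than the white bread, so start the rye first: with your fingertips push the lever on the rye's side all the way down past its catch, then let it come back up against the catch so that it stays down with the slice lowered, and take your hand away. Leave the white slice's lever up, do not force or grip the lever, do not touch the bread, and do not knock the mug, plate or tin.

Things in the scene. Friction and masses are not known exactly. Their poses are not given: they have to be found in the camera images.
- toaster: Cream toaster, black ends, 250 (x) by 200 (y) by 160 mm high, fixed. Origin: centre of its underside on the worktop. x points along it away from the robot (turned up to 0.35 rad), y left, z up. Two slots 140 by 26 mm open upwards at y = +45 mm (left) and -45 mm (right), a slice in each, either way round. The end at x = -125 mm, towards the robot, has a lever for each slot.
- lever_left (a joint): How far down (m) the left slot's lever and rack are: 0 up (start), 0.034 latched, 0.042 bottom stop. A spring lifts it: net about 5 N at the top, 9 N at the bottom, about 3 N more from 0.018 to 0.032, riding over the catch. Let go before 0.034 it springs up; pushed to 0.037 or more and let go, it rises to 0.034 and stays. The red button below it (72 mm high, 9 mm proud) frees it again.
- lever_right (a joint): The same for the lever and rack of the right slot (y = -45 mm).
- pad_left (a point): Middle of the flat top of the left lever's aluminium pad; moves with it: 150 mm above the worktop when up, 108 mm at the bottom stop. The pad is 40 mm wide along the toaster's y, stands out 45 mm from the end face, 12 mm thick; this point is 24 mm out from the face. Behind it the toaster rises to 160 mm. Axes as the toaster's.
- pad_right (a point): The same for the right lever's pad. The two pads' centres are 90 mm apart, with 50 mm of space between the pads.
- rye_slice_center (a point): Centre of the dark brown slice of rye bread with a domed top, 105 mm wide, 95 mm high, 18 mm thick, loose, standing on edge along its slot on the rack; its top looks 20 mm out of the slot while its lever is up. Moves down with the rack of its slot.
- white_slice_center (a point): Centre of the pale slice of white bread with a golden crust, same size, in the other slot.
- mug: White dotted mug, 93 mm high, loose, to the left of the toaster. Origin at the centre of its underside.
- plate: Blue plate, 190 mm across, 18 mm high, loose, on the right in front. Origin at the centre of its underside.
- tin: Round green tin with a gold lid, 75 mm across, 58 mm high, loose, on the right of the toaster. Origin at the centre of its underside.
There are look-alikes about, which are no part of the job. Leave any pink or turquoise look-alike of the part that bears rye_slice_center alone. Leave any green or turquoise look-alike of the part that bears white_slice_center alone.

How it is judged:
On the way:
1. the fingers push the lever on the rye's side down past its catch (((y of rye_slice_center in the frame of toaster above 0 m and value of joint lever_left above 0.0355 m and contact force between the fingers and lever_left above 0.5 N) or (y of rye_slice_center in the frame of toaster below 0 m and value of joint lever_right above 0.0355 m and contact force between the fingers and lever_right above 0.5 N))), for 0.05 s.
At the end, for the whole second after the job is handed in: The lever on the rye's side rests against its catch (30 to 36.5 mm down) with nothing holding it, the rye slice is lowered into its slot (centre 88 to 110 mm above the worktop) and still, and the white slice and its lever are up (lever within 4 mm of its top) (((y of rye_slice_center in the frame of toaster above 0 m and value of joint lever_left between 0.03 and 0.0365 m and value of joint lever_right below 0.004 m) or (y of rye_slice_center in the frame of toaster below 0 m and value of joint lever_right between 0.03 and 0.0365 m and value of joint lever_left below 0.004 m)) and z of rye_slice_center in the frame of toaster between 0.088 and 0.11 m and z of white_slice_center in the frame of toaster above 0.122 m and linear speed of rye_slice below 0.02 m/s); the robot touches nothing.
It fails at once if the white slice's lever is pushed down more than 12 mm ((y of rye_slice_center in the frame of toaster above 0 m and value of joint lever_right above 0.012 m) or (y of rye_slice_center in the frame of toaster below 0 m and value of joint lever_left above 0.012 m)).
It fails at once if the robot touches the bread (more than 1 N), or a slice is lifted 30 mm above where it stood (contact force between any of the fingers, the arm and rye_slice above 1 N or contact force between any of the fingers, the arm and white_slice above 1 N or z of any of rye_slice_center, white_slice_center in the frame of toaster above 0.1625 m).
It fails at once if a lever is gripped by both its sides or hooked from below ((contact force between the fingers and lever_left_c2 above 1.5 N and contact force between the fingers and lever_left_c3 above 1.5 N) or (contact force between the fingers and lever_right_c2 above 1.5 N and contact force between the fingers and lever_right_c3 above 1.5 N) or contact force between the fingers and lever_left_c4 above 1.5 N or contact force between the fingers and lever_right_c4 above 1.5 N).
It fails at once if a lever is forced with more than 60 N (contact force between any of the fingers, the arm and lever_left above 60 N or contact force between any of the fingers, the arm and lever_right above 60 N).
It fails at once if the mug, plate or tin is moved more than 20 mm (distance of any of mug, plate, tin from where it was at the start of the episode above 0.02 m).
It also fails if it takes over 32 s, if anything falls off the work surface, if the arm or the gripper's body presses on something with over 40 N, if the wrist force passes 120 N, or if a joint passes its speed limit or range.

ROBOT

A 6-joint arm with a two-finger parallel gripper is mounted at the origin on a cart in front of the work surface, level with it; the furniture and walls round the work are solid. World frame = base frame: x ahead of the robot, y to its left, z up, the work surface at z = 0. Lengths are in m, angles in rad, forces in N, time in s.
With the tool pointing down it reaches from about 0.425 to 0.95 m from the base axis. Payload 3.5 kg.
Tool frame: the origin (TCP) lies between the finger pads; the fingertips stand 19 mm ahead of it and the grasp point (between the pads) is the TCP (ctrl.nose_length is the distance from the TCP to the fingertips, in m); z points along the fingers, y is the line along which they close (so a half turn about z gives the same grasp; the last joint's range is limited). The gripper opens to 85 mm and grips with 20 to 120 N. Pads are 22 mm wide; open, the fingers measure 114 mm over their backs; the gripper's body (76 mm by 85 mm) begins 54 mm behind the grasp point. The pads swing forward as they close: fully open they stand 13 mm farther back than shut.
Start: joints at [-1.315, 0.286, 1.577, -0, 1.279, -0.15], TCP at [0.266, -0.62, 0.25] pointing down, gripper open.
Joint ranges: [-2.77, 2.77], [-0.9, 2.22], [0.21, 2.48], [-1.53, 4.67], [0.24, 2.81], [-2.84, 2.84]. Speed limits (rad/s): [2.79, 2.79, 3.14, 3.14, 3.14, 3.14].

INTERFACE

Orientations are given as a unit quaternion [x, y, z, w].
In Python, from plant import ctrl gives the robot as it stands.
- The arm moves only by the tool apply_moves, never from a script. Its argument "series" is a list of rows, each a list of 6 numbers: the shift along the world's x, y, z scaled (see below), then the turn, a rotation vector about the world's x, y, z scaled (see below). A call has 1 to 20 rows; each row is the pose to reach, as a shift and turn from the pose commanded when the call began; what a row does not reach only later rows make up. The controller multiplies each number of a shift by 0.8 m and each number of a turn by 45 degrees. A row lasts 1/8 s, in which the tool goes at most 62.5 mm and 10.7 degrees, less where a joint would pass 70% of its speed; a pose out of reach is approached as far as the arm can. A call with a number of a shift or a turn outside -1 to 1 is refused whole. A call with a gripper value outside its range is refused whole. "jaw" is the opening, from 0 (shut) to 1 (fully open), set as the call begins (left out, the last holds). The fingers move at their own pace and stop on an object; "squeeze" is the grip in N (left out, the last holds). Time passes only in rows, so rows that repeat a pose let the fingers close. It gives the time, the measured TCP pose, the force, the opening and the grip force at its end, in the units of the state.
- ctrl.get_state(): the state, without advancing time (a new reading comes with each control period).
- ctrl.read_camera(name): name is "scene" or "top" or "wrist"; returns the picture (420x560x3 uint8, red, green, blue); there is no depth.
- ctrl.get_calibration(name): a dict with "fx", "fy", "cx", "cy" (pixels), "dist_coeffs" ([k1, k2, p1, p2, k3] as OpenCV has them; the pictures are not rectified), "xyz" and "orientation" of the camera in the world; the wrist camera has in their place "hand_eye" (4x4, takes a point from camera to tool coordinates, whose origin is the TCP and whose axes are the flange's). Camera axes: x right, y up, looking along -z (the intrinsics and any distortion apply to the point x, -y, -z); pixel columns grow to the right and rows downward; lengths in m; the calibration is good to about 2 mm. A picture is of the moment at which its call begins: read the wrist's pose just before it. get_calibration takes no time and is no camera call.
- ctrl.sign_off(): hands the job in; it is judged then, once.
Trained networks look in the newest picture that a camera, given by its name, has taken for a name from the list of things; names that differ only in an ending like _2 or _b are one class to them, and where a whole thing is asked for, a point or a joint stands for the part that bears it (a point fixed in the world has none). Each returns a list of dicts, best first, with "p" (0 to 1); they miss things now and then, are a little off and sometimes report something else, mostly with a low value. They report only what shows in the picture. A call takes as long as a camera call. They do not tell look-alikes from the thing itself.
- ctrl.boxes_of(thing, camera): "xy" ([column, row] as shares, 0 to 1, of the picture: columns of its width, rows of its height, amid what is visible of it).
- ctrl.silhouettes(thing, camera): "pixels" (420x560 bool, what is visible of it) and "xy" ([column, row] as shares, 0 to 1, of the picture: columns of its width, rows of its height, amid what is visible of it).
The state is a dict: "time": time; "qpos": joint angles; "dq": joint speeds; "joint_efforts": joint torques, N m; "eef_pos": TCP position; "tcp_rot": TCP orientation; "contact_force": force on the tool from outside, world axes, zero at the start; "wrist_torque": the same for the moment, N m; "opening": opening from 0.0 (shut) to 1.0 (fully open); "finger_force": force on a finger pad.
Only numpy, scipy, OpenCV 4.12 (cv2) and the standard library are available. Lean on these libraries where they do the work, as an engineer would, in place of code of your own. Each camera call takes 0.05 s, during which the arm holds its last target. There are 200 camera calls.

## Working session

There is one attempt and no reset: what is moved stays moved. The work goes in short steps, Python scripts to look and compute and a tool call to move; the robot and the scene stay as the last step left them, time stands still between calls to the robot, and variables do not carry over. Pictures are saved under pics/ and viewed, at most 10 in all, crops included, and the job is handed in when it is done.

Besides the shell and the picture viewer there is one more tool, called after ">>>" by a JSON object that holds its "name" and its "arguments", one argument or row to a line. apply_moves: Moves the arm, as the interface text tells. Shifts and turns lie within -1 to 1; 1 stands for 0.8 m of shift or 45 degrees of turn. Its arguments: {"type":"object","properties":{"series":{"type":"array"},"jaw":{"type":"number"},"squeeze":{"type":"number"}},"required":["series"]}

```bash
mkdir -p pics; ls
cat > h.py <<'E'
from plant import ctrl
import numpy as np, cv2
from scipy.spatial.transform import Rotation as R
def cam(n):
    c=ctrl.get_calibration(n)
    K=np.array([[c['fx'],0,c['cx']],[0,c['fy'],c['cy']],[0,0,1.]]);return c,K,np.array(c['dist_coeffs'],float)
def pose(n):
    c,K,d=cam(n)
    if 'hand_eye' in c:
        s=ctrl.get_state();H=np.array(c['hand_eye']);Rt=R.from_quat(s['tcp_rot']).as_matrix()
        return Rt@H[:3,:3],Rt@H[:3,3]+np.array(s['eef_pos']),K,d
    return R.from_quat(c['orientation']).as_matrix(),np.array(c['xyz']),K,d
def hit(P,px,z):
    Rm,t,K,d=P
    u=cv2.undistortPoints(np.array([[px]],float),K,d)[0,0]
    r=Rm@np.array([u[0],-u[1],-1]);return t+r*(z-t[2])/r[2]
def proj(P,X):
    Rm,t,K,d=P
    p=(np.atleast_2d(X)-t)@Rm*[1,-1,-1]
    return cv2.projectPoints(p,np.zeros(3),np.zeros(3),K,d)[0][:,0]
def save(n,f):
    im=ctrl.read_camera(n);cv2.imwrite('pics/'+f,im[:,:,::-1]);return im
E
python3 - <<'E'
from h import *
a=save('scene','s0.png');b=save('top','t0.png')
cv2.imwrite('pics/both.png',cv2.resize(np.vstack([a,b])[:,:,::-1],None,fx=.7,fy=.7))
for n in('scene','top'):
    print(n,ctrl.get_calibration(n)['xyz'])
    for t in('toaster','pad_left','rye_slice_center','white_slice_center','mug','tin','plate'):
        print(t,[(np.round(np.array(o['xy'])*[560,420]),round(o['p'],2)) for o in ctrl.boxes_of(t,n)])
print(ctrl.get_state())
E
```

```text
pics
scene [-0.14852484  0.45103614  0.97765777]
toaster [(array([245., 244.]), 0.72)]
pad_left [(array([266., 263.]), 0.56)]
rye_slice_center [(array([232., 225.]), 0.86), (array([316., 227.]), 0.56), (array([210., 186.]), 0.39)]
white_slice_center [(array([257., 212.]), 0.84), (array([327., 268.]), 0.82), (array([283., 200.]), 0.78)]
mug [(array([158., 292.]), 0.65)]
tin [(array([347., 195.]), 0.81)]
plate [(array([421., 243.]), 0.91), (array([291., 243.]), 0.65)]
top [ 0.53227004 -0.04804348  1.34821462]
toaster [(array([244., 229.]), 0.8)]
pad_left [(array([235., 285.]), 0.9), (array([394., 210.]), 0.26)]
rye_slice_center [(array([229., 228.]), 0.84), (array([249., 145.]), 0.72), (array([320., 242.]), 0.65), (array([395., 211.]), 0.43)]
white_slice_center [(array([325., 189.]), 0.94), (array([264., 222.]), 0.75), (array([315., 299.]), 0.72)]
mug [(array([144., 242.]), 0.95), (array([269., 281.]), 0.27)]
tin [(array([391., 213.]), 0.83), (array([233., 286.]), 0.66)]
plate [(array([410., 293.]), 0.93)]
{'time': 0.8, 'qpos': array([-1.31498667e+00,  2.86253878e-01,  1.57672108e+00,  1.31134839e-05,
        1.27864399e+00, -1.50002427e-01]), 'dq': array([-0.00067962, -0.00069184,  0.0011956 , -0.0030386 , -0.0001615 ,
        0.00041741]), 'joint_efforts': array([-9.26842476e-04, -4.05915749e+01, -2.92924798e+01, -1.86762773e-04,
        5.09892452e-04, -6.22897531e-06]), 'eef_pos': array([ 0.26648643, -0.6201339 ,  0.25034422]), 'tcp_rot': array([ 9.79485479e-01,  2.01514753e-01,  5.57496542e-06, -1.34593724e-05]), 'contact_force': array([ 0.12103143, -0.42286253,  0.35453393]), 'wrist_torque': array([-0.04336741, -0.00789301, -0.03587934]), 'finger_force': 0.0, 'opening': 1.003087913129209}
```

View pics/both.png

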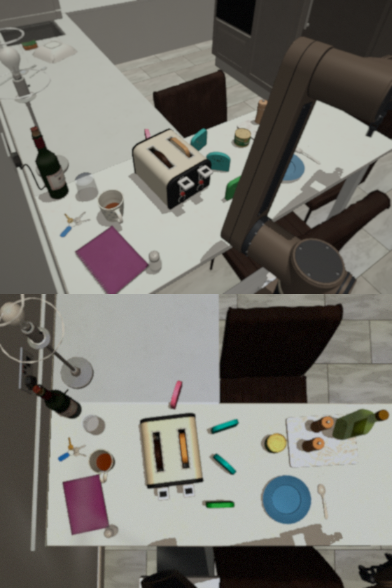

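The top view has the robot at the bottom and its left at image left. Rye candidates (top camera) are the dark slice in the left slot at (229,228), a pink one at (249,145) and a turquoise one at (320,242). White candidates are the slice in the right slot at (264,222), a turquoise one at (325,189) and a green one at (315,299). By the description, rye is the dark slice in the left slot; I'll check that in a close crop.

Run:
```python
from h import *
b=cv2.imread('pics/t0.png')[155:305,185:305];a=cv2.imread('pics/s0.png')[170:310,180:320]
cv2.imwrite('pics/c.png',np.hstack([cv2.resize(b,(440,550),interpolation=2),cv2.resize(a,(360,550),interpolation=2)]))
# cream body mask from silhouette
ctrl.read_camera('top')
for t in('toaster','pad_left'):
    for o in ctrl.silhouettes(t,'top')[:2]:
        m=o['pixels'].astype(np.uint8);ys,xs=np.nonzero(m)
        print(t,round(o['p'],2),m.sum(),cv2.minAreaRect(np.c_[xs,ys].astype(np.float32)),(xs.min(),xs.max(),ys.min(),ys.max()))
```

```text
toaster 0.69 281 ((233.0, 249.0), (90.0, 16.0), 90.0) (np.int64(225), np.int64(241), np.int64(204), np.int64(294))
toaster 0.57 7793 ((245.6888427734375, 232.77894592285156), (119.54627990722656, 80.74166870117188), 83.11827850341797) (np.int64(200), np.int64(290), np.int64(170), np.int64(295))
pad_left 0.65 312 ((228.00997924804688, 249.5699920654297), (91.07535552978516, 16.54629898071289), 81.8698959350586) (np.int64(224), np.int64(242), np.int64(204), np.int64(295))
```

View pics/c.png

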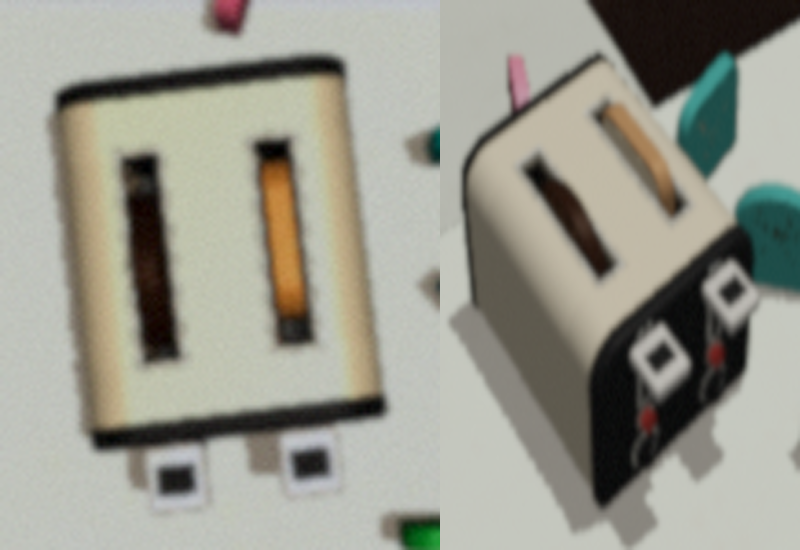

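Run:
```python
from h import *
P=pose('top')
f=lambda x,y:(185+(x+.5)*120/440-.5,155+(y+.5)*150/550-.5)
L=hit(P,f(177,479),.15);Rr=hit(P,f(310,464),.15)
print(L,Rr,np.linalg.norm(L-Rr))
d=L-Rr;yaw=np.arctan2(-d[0],d[1]);print('yaw pads',yaw)
# far/near end top corners z~.16 ; slot corners
s=[f(125,158),f(157,157),f(144,362),f(178,358)];q=[f(254,142),f(290,142),f(279,343),f(312,341)]
for k in(s,q):
    W=np.array([hit(P,p,.16) for p in k]);v=(W[0]+W[1]-W[2]-W[3])/2;print(W.mean(0),np.linalg.norm(v),np.arctan2(v[1],v[0]))
# scene check
S=pose('scene');g=lambda x,y:(180+x*140/360-.5,170+y*140/550-.5)
print('scene L',hit(S,g(660-440,356),.15),'R',hit(S,g(733-440,290),.15))
```

```text
[0.47531518 0.0517126  0.15      ] [ 0.48518533 -0.03694304  0.15      ] 0.0892033776498663
yaw pads 0.1108747147953253
[0.62214588 0.06934797 0.16      ] 0.13651476977561705 0.10671914779697186
[ 0.63334    -0.01936347  0.16      ] 0.13525526288468237 0.11834276233833078
scene L [0.47682935 0.0552797  0.15      ] R [ 0.4871493  -0.03535506  0.15      ]
```

>>> {"name": "apply_moves", "arguments": {
  "series": [
    [0.354,0.3375,0,0,0,-0.377],
    [0.354,0.3375,0,0,0,-0.377],
    [0.354,0.3375,0,0,0,-0.377],
    [0.354,0.3375,0,0,0,-0.377],
    [0.354,0.3375,0,0,0,-0.377],
    [0.354,0.3375,0,0,0,-0.377],
    [0.354,0.3375,0,0,0,-0.377],
    [0.26,0.841,0,0,0,-0.377],
    [0.26,0.841,0,0,0,-0.377],
    [0.26,0.841,0,0,0,-0.377],
    [0.26,0.841,0,0,0,-0.377],
    [0.26,0.841,0,0,0,-0.377],
    [0.26,0.841,0,0,0,-0.377],
    [0.26,0.841,0,0,0,-0.377],
    [0.26,0.841,0,0,0,-0.377],
    [0.26,0.841,0,0,0,-0.377],
    [0.26,0.841,0,0,0,-0.377]
  ],
  "jaw": 0,
  "squeeze": 20
}}

```text
time: 3.08
eef_pos: [0.4748, 0.0513, 0.2503]
tcp_rot: [0.999, 0.054, -0.0, 0.0]
contact_force: [0.3, 0.1, 0.2]
opening: 0.003
finger_force: 0.0
```

Run:
```python
from h import *
s=ctrl.get_state();print(s['time'],s['eef_pos'],s['tcp_rot'],s['qpos'],s['contact_force'],ctrl.get_calibration('wrist')['hand_eye'])
P=pose('wrist');im=save('wrist','w0.png').copy()
c,sn=np.cos(.11),np.sin(.11);Rz=np.array([[c,-sn],[sn,c]])
for C in([.4760,.053],[.4860,-.036]):
    q=np.array([[-21,-20],[24,-20],[24,20],[-21,20]])/1000@Rz.T+C
    cv2.polylines(im,[np.int32(proj(P,np.c_[q,np.full(4,.15)]))],True,(255,0,0),1)
t=np.array(s['eef_pos'])-[0,0,.019]
for a in proj(P,[t]):print('tip',a)
cv2.imwrite('pics/w0.png',im[:,:,::-1])
```

```text
3.075 [0.4748401  0.05133062 0.25034611] [ 9.98551699e-01  5.38003270e-02 -8.43659450e-06  1.72971545e-04] [-1.05013182e-01 -1.61267334e-01  2.04696971e+00 -3.62065737e-04
  1.25585224e+00  1.35824266e+00] [0.28073612 0.05031747 0.22613453] [[-1.07337659e-03  9.55898881e-01  2.93694019e-01  7.50755270e-02]
 [ 9.99998578e-01  1.40814577e-03 -9.28414893e-04  1.19058871e-03]
 [-1.30103475e-03  2.93692605e-01 -9.55899033e-01 -1.22042341e-01]
 [ 0.00000000e+00  0.00000000e+00  0.00000000e+00  1.00000000e+00]]
tip [280.10425525 275.03174772]
```

View pics/w0.png

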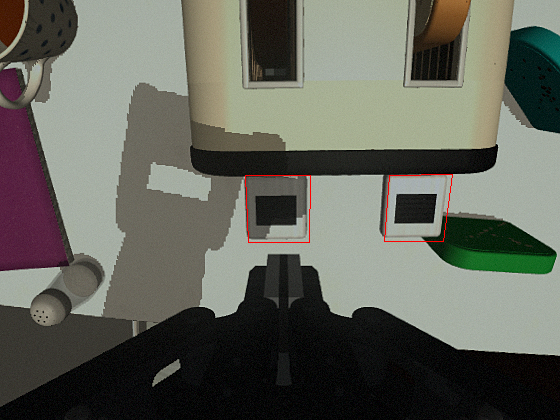

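The wrist view shows the left pad at about (276,207) and the right one at (415,208), each within about 2 mm of my projected outlines. I'm descending onto the left pad.

>>> {"name": "apply_moves", "arguments": {
  "series": [
    [0,0,-0.05,0,0,0],
    [0,0,-0.09,0,0,0],
    [0,0,-0.095,0,0,0],
    [0,0,-0.1,0,0,0],
    [0,0,-0.105,0,0,0],
    [0,0,-0.11,0,0,0],
    [0,0,-0.115,0,0,0],
    [0,0,-0.115,0,0,0]
  ]
}}

```text
time: 4.12
eef_pos: [0.4757, 0.0523, 0.1601]
tcp_rot: [0.998, 0.055, 0.002, 0.001]
contact_force: [-1.4, -0.3, 5.0]
opening: 0.001
finger_force: 2.6
```

>>> {"name": "apply_moves", "arguments": {
  "series": [
    [0,0,-0.008,0,0,0],
    [0,0,-0.016,0,0,0],
    [0,0,-0.024,0,0,0],
    [0,0,-0.032,0,0,0],
    [0,0,-0.036,0,0,0],
    [0,0,-0.039,0,0,0],
    [0,0,-0.039,0,0,0],
    [0,0,-0.039,0,0,0]
  ]
}}

```text
time: 5.12
eef_pos: [0.4759, 0.0523, 0.1295]
tcp_rot: [0.998, 0.055, 0.001, 0.001]
contact_force: [-1.8, -1.2, 7.9]
opening: 0.0
finger_force: 4.1
```

>>> {"name": "apply_moves", "arguments": {
  "series": [
    [0,0,-0.002,0,0,0],
    [0,0,-0.004,0,0,0],
    [0,0,-0.004,0,0,0]
  ]
}}

```text
time: 5.5
eef_pos: [0.4759, 0.0523, 0.127]
tcp_rot: [0.998, 0.055, 0.001, 0.001]
contact_force: [-4.4, -0.4, 10.6]
opening: -0.003
finger_force: 5.8
```

>>> {"name": "apply_moves", "arguments": {
  "series": [
    [0,0,0.006,0,0,0],
    [0,0,0.014,0,0,0],
    [0,0,0.024,0,0,0],
    [0,0,0.05,0,0,0],
    [0,0,0.1,0,0,0],
    [0,0,0.16,0,0,0],
    [0,0,0.16,0,0,0],
    [0,-0.07,0.16,0,0,0],
    [0,-0.14,0.16,0,0,0],
    [0,-0.21,0.16,0,0,0],
    [0,-0.28,0.16,0,0,0],
    [0,-0.28,0.16,0,0,0],
    [0,-0.28,0.16,0,0,0]
  ]
}}

```text
time: 7.12
eef_pos: [0.4739, -0.1707, 0.2506]
tcp_rot: [0.999, 0.055, -0.001, -0.001]
contact_force: [-0.1, -0.4, 0.0]
opening: 0.002
finger_force: 0.0
```

Run:
```python
from h import *
a=save('scene','s1.png')[170:310,180:320];b=save('top','t1.png')[155:305,185:305]
cv2.imwrite('pics/c1.png',np.hstack([cv2.resize(b,(440,550),interpolation=2),cv2.resize(a,(360,550),interpolation=2)])[:,:,::-1])
s=ctrl.get_state();print(s['time'],s['eef_pos'],s['contact_force'])
```

```text
7.225 [ 0.47424157 -0.16995114  0.25118653] [ 0.23071274 -0.79398736 -0.57782386]
```

View pics/c1.png

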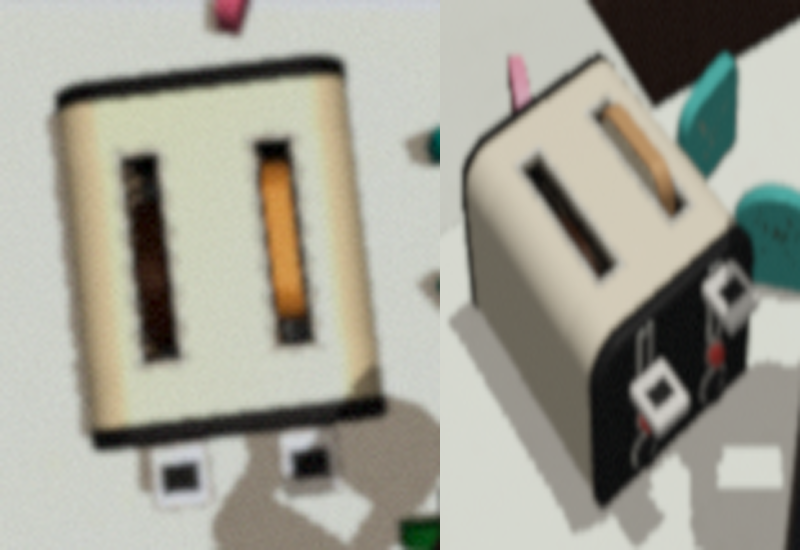

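The left lever is latched down: its pad is now at crop pixel (660,394), where it was at (660,356). The rye is lowered into its slot, and the white slice and its lever are still up. The hand is clear.

```bash
python3 -c "
from plant import ctrl
print(ctrl.sign_off())"
```

```text
the job is handed in; nothing more can be done
None
```

The rye's lever (left) is pushed past its catch and latched with the rye slice lowered, the white slice and its lever are still up, the hand is clear, and the job is handed in (no verdict was returned).

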